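# Open the press-and-turn blade jar and put its cap in the tray

### The arm

A 6-joint arm with a two-finger parallel gripper is mounted at the origin on the work surface. World frame = base frame: x ahead of the robot, y to its left, z up, the work surface at z = 0. Lengths are in m, angles in rad, forces in N, time in s.
With the tool pointing down it reaches from about 0.425 to 0.95 m from the base axis. Payload 3.5 kg.
Tool frame: the origin (TCP) lies midway between the tips of the shut fingers; the grasp point (between the pads) lies 19 mm behind it (ctrl.pinch_z is the distance from the TCP to the grasp point, in m); z points along the fingers, y is the line along which they close (so a half turn about z gives the same grasp; the last joint's range is limited). The gripper opens to 85 mm and grips with 20 to 120 N. Pads are 22 mm wide; open, the fingers measure 114 mm over their backs; the gripper's body (76 mm by 85 mm) begins 54 mm behind the grasp point. The pads swing forward as they close: fully open they stand 13 mm farther back than shut.
Start: joints at [-1.332, 0.286, 1.577, -0, 1.279, -0.15], TCP at [0.256, -0.625, 0.198] pointing down, gripper open.
Joint ranges: [-2.77, 2.77], [-0.9, 2.22], [0.21, 2.48], [-1.53, 4.67], [0.24, 2.81], [-2.84, 2.84]. Speed limits (rad/s): [2.79, 2.79, 3.14, 3.14, 3.14, 3.14].

### API

Orientations are given as a unit quaternion [x, y, z, w].
In Python, from plant import get_state, viewer, sign_off, ctrl gives the robot as it stands. The module is installed in compiled form; this text tells all that it offers.
- The arm moves only by the shell command python3 -m handwheel 'ROWS' [FORCE]. ROWS is JSON, a list that holds one entry, the list of rows, each a list of 5 numbers: the finger opening in m, from 0 to 0.0854, then the shift along the tool's x, y, z in m, then the turn about the tool's z in degrees. In form: [[[claw, x, y, z, spin], ...]]. A call has 1 to 12 rows; each row shifts and turns the commanded pose from where the row before left it, along the tool's axes as they then stand; what a row does not reach is not made up. A row lasts 1/12 s, in which the tool goes at most 41.7 mm and 7.16 degrees, less where a joint would pass 70% of its speed; a pose out of reach is approached as far as the arm can. A call is refused whole if a number of a shift passes 0.0417 or a number of a turn 7.16, either way. A call with a gripper value outside its range is refused whole. The fingers move at their own pace and stop on an object; FORCE is the grip in N (left out, the last holds). Time passes only in rows, so rows that do not move let the fingers close. It gives the time, the measured TCP pose, the force, the opening and the grip force at its end, in the units of the state.
- get_state(): the state, without advancing time (a new reading comes with each control period).
- viewer.read_camera(name): name is "side" or "top" or "wrist"; returns the picture (400x640x3 uint8, blue, green, red); there is no depth.
- viewer.camera_params(name): a dict with "fov_y" (degrees; the focal length in pixels is half the picture's height over the tangent of half this angle, whatever the lens; pixels are square), "cx", "cy" (the principal point, pixels), "xyz" and "attitude" of the camera in the world; the wrist camera has in their place "hand_eye" (4x4, takes a point from camera to tool coordinates, whose origin is the TCP and whose axes are the flange's). Camera axes: x right, y up, looking along -z (the intrinsics and any distortion apply to the point x, -y, -z); pixel columns grow to the right and rows downward; lengths in m; the calibration is good to about 2 mm. A picture is of the moment at which its call begins: read the wrist's pose just before it. camera_params takes no time and is no camera call.
- sign_off(): hands the job in; it is judged then, once.
Trained networks look in the newest picture that a camera, given by its name, has taken for a name from the list of things; names that differ only in an ending like _2 or _b are one class to them, and where a whole thing is asked for, a point or a joint stands for the part that bears it (a point fixed in the world has none). Each returns a list of dicts, best first, with "confidence" (0 to 1); they miss things now and then, are a little off and sometimes report something else, mostly with a low value. They report only what shows in the picture. A call takes as long as a camera call. They do not tell look-alikes from the thing itself.
- viewer.look_for(camera, name): "extent" ([left, top, width, height] as shares, 0 to 1, of the picture: columns of its width, rows of its height, round what is visible of it).
- viewer.outline_of(camera, name): "mask" (400x640 bool, what is visible of it) and "extent" ([left, top, width, height] as shares, 0 to 1, of the picture: columns of its width, rows of its height, round what is visible of it).
- viewer.pinpoint(camera, name): "xy" ([column, row] as shares, 0 to 1, of the picture: columns of its width, rows of its height: a listed point, or the origin of a listed thing).
The state is a dict: "time": time; "qpos": joint angles; "dq": joint speeds; "joint_efforts": joint torques, N m; "eef_pos": TCP position; "tcp_rot": TCP orientation; "contact_force": force on the tool from outside, world axes, zero at the start; "wrist_torque": the same for the moment, N m; "opening": opening from 0.0 (shut) to 1.0 (fully open); "finger_force": force on a finger pad.
Only numpy, scipy, OpenCV 4.12 (cv2) and the standard library are available. Lean on these libraries where they do the work, as an engineer would, in place of code of your own. Each camera call takes 0.05 s, during which the arm holds its last target. There are 200 camera calls.

### The job

Open the jar for spent craft blades: press its child-resistant cap straight down against its spring and, keeping it down, turn it anticlockwise until its lugs are out of the catches, then lift it off and set it down gently, top up, in the steel tray. Press firmly enough to free the catches but do not force the cap down or round, do not let it fly off or drop, and leave the other things on the table where they stand.

Things in the scene. Friction and masses are not known exactly. Their poses are not given: they have to be found in the camera images.
- cap: The grey ribbed press-and-turn cap on the square jar: round, 56 mm across, 32 mm high, 48 g, hollow below. Origin: centre of its lower rim; z up along its axis. Locked as it stands; turned anticlockwise (seen from above) without pressing, the jar's teeth block it within 8 deg; clockwise it is always blocked. More than 32 N between cap and jar, downward or round against teeth or stop, is too much.
- cap_top (a point): Centre of the cap's flat top, 32 mm above its origin. Pushed down, the cap gives against its spring (2.5 N/mm; at rest it already pushes up with 2 to 15 N). Its lugs pass under the teeth at a push of about 18 N; it stops hard at about 19.5 N, 0.6 mm lower. The depth at which the teeth clear differs from jar to jar (1.3 to 6.5 mm) and cannot be seen: go by the force (20 to 23 N is right).
- jar: A square off-white plastic jar, 84 mm wide, that cannot turn in its plywood holder (104 mm square, 38 mm high, on a 150 x 116 mm board) screwed to the table. Origin: centre of the board's underside, on the table; z up along the neck's axis. The shoulders begin 90 mm up and rise to 100 mm at the neck; the closed cap spans 114 to 146 mm. Fixed: it does not move.
- jar_mouth (a point): Centre of the jar's open mouth under the cap, 129 mm above the jar's origin (rim up to 2.6 mm higher or lower). Held pressed, the cap turns anticlockwise on the neck: from 40 deg (0.7 rad) on its lugs are past the teeth and it may rise and be lifted straight off; at about 85 deg (1.5 rad) it meets a stop. Aim for 60 deg from the locked position.
- tray: A loose shallow square steel tray, 160 mm outside, wall 3 mm thick and 14 mm high, floor 3 mm thick, 0.6 kg, lying on the table. Origin: centre of its underside; x and y run along its sides.
- tray_in (a point): Centre of the tray's inner floor, 3 mm above the table.
- paint_bottle: Bystander: a round paint bottle with a plain black screw cap, 62 mm across, 150 mm high. Origin: centre of its underside. Leave it alone.
- brush_pot: Bystander: a steel pot of brushes and pencils, 84 mm across, 105 mm high (brushes to 200 mm). Origin: centre of its underside. Leave it alone.
- craft_knife: Bystander: a closed grey craft knife lying flat, 170 mm long, 20 mm wide, 12 mm high. Origin: centre of its underside; x along it. Leave it alone.
Mind the look-alikes: they are no part of the job. Several things have the shape of the cap; the one meant has the colours described above.

How it is judged:
By the outcome, as a careful person would: the job done as asked, in the order asked, and still so for the second after the job is handed in, with the robot touching nothing.
It also fails if it takes over 61 s, if anything falls off the work surface, if the arm or the gripper's body presses on something with over 40 N, if the wrist force passes 120 N, or if a joint passes its speed limit or range.

## Working session

There is one attempt and no reset: what is moved stays moved. The work goes in short steps, Python scripts to look and compute and a shell command to move; the robot and the scene stay as the last step left them, time stands still between calls to the robot, and variables do not carry over. Pictures are saved under pics/ and viewed, at most 10 in all, crops included, and the job is handed in when it is done.

```bash
mkdir -p pics; cat > h.py <<'E'
import numpy as np, cv2
from scipy.spatial.transform import Rotation as R
from plant import get_state, viewer, ctrl
def cam(n, s=None):
    p=viewer.camera_params(n); f=200/np.tan(np.radians(p['fov_y'])/2)
    if 'hand_eye' in p:
        s=s or get_state(); T=np.eye(4); T[:3,:3]=R.from_quat(s['tcp_rot']).as_matrix(); T[:3,3]=s['eef_pos']
        T=T@np.array(p['hand_eye'])
    else:
        T=np.eye(4); a=np.array(p['attitude']); T[:3,:3]=a if a.shape==(3,3) else R.from_quat(a).as_matrix(); T[:3,3]=p['xyz']
    return p,f,T
def ray(n,uv,z,s=None):
    p,f,T=cam(n,s); u,v=uv
    d=T[:3,:3]@np.array([(u-p['cx'])/f,-(v-p['cy'])/f,-1]); o=T[:3,3]
    return o+d*(z-o[2])/d[2]
E
python3 - <<'E'
from h import *
for n in ('top','side','wrist'): print(n,viewer.camera_params(n))
ims={n:viewer.read_camera(n) for n in ('top','side')}
cv2.imwrite('pics/a.png',ims['top']);cv2.imwrite('pics/b.png',ims['side'])
for n in ('cap_top','tray_in','jar','cap','paint_bottle','brush_pot','craft_knife'):
  for c in ('top','side'):
    r=viewer.pinpoint(c,n)
    z={'cap_top':.146,'tray_in':.003,'cap':.114}.get(n,0)
    for q in r[:4]:
        uv=np.array(q['xy'])*[640,400]; print(n,c,round(q['confidence'],2),uv.round(),ray(c,uv,z).round(3))
print(get_state(), ctrl.pinch_z)
E
```

```text
top {'fov_y': 47.88789040429386, 'cx': 312.4569958359253, 'cy': 204.45243330769466, 'xyz': array([0.50718829, 0.04273136, 1.0602082 ]), 'attitude': array([-0.04024078,  0.04526431,  0.70744693, -0.70416665])}
side {'fov_y': 50.31161077671304, 'cx': 319.3848666348231, 'cy': 202.64135973688417, 'xyz': array([0.3974274 , 0.66936236, 0.86529117]), 'attitude': array([-0.05602812,  0.34348371,  0.92031243, -0.17861921])}
wrist {'fov_y': 63.369801862814874, 'cx': 323.6230677392415, 'cy': 194.26521537477018, 'hand_eye': array([[-1.02867935e-03,  9.49743220e-01,  3.13028366e-01,
         8.01836385e-02],
       [ 9.99999309e-01,  7.98798831e-04,  8.62621076e-04,
         4.22965108e-04],
       [ 5.69221825e-04,  3.13029037e-01, -9.49743385e-01,
        -1.76737167e-01],
       [ 0.00000000e+00,  0.00000000e+00,  0.00000000e+00,
         1.00000000e+00]])}
cap_top top 0.97 [186. 259.] [0.509 0.29  0.146]
cap_top top 0.7 [238. 272.] [0.482 0.187 0.146]
cap_top top 0.61 [300. 258.] [0.51  0.061 0.146]
cap_top side 0.77 [328. 334.] [0.485 0.367 0.146]
cap_top side 0.63 [366. 240.] [0.485 0.146 0
[... 985 characters left out ...]
3203484e+00,  2.86253175e-01,  1.57667901e+00, -5.84747863e-05,
        1.27858691e+00, -1.50001853e-01]), 'dq': array([-1.20013428e-03, -5.82051677e-04,  1.11265916e-03,  1.52344925e-03,
       -6.21248087e-04,  9.48941703e-05]), 'joint_efforts': array([-4.90238854e-04, -4.05916643e+01, -2.92922670e+01, -1.55193161e-04,
        4.73028176e-04,  1.57152105e-07]), 'eef_pos': array([ 0.25586602, -0.6246246 ,  0.1976675 ]), 'tcp_rot': array([ 9.81165666e-01,  1.93168150e-01, -2.63388275e-05,  3.79898408e-05]), 'contact_force': array([-0.32969751,  0.18761079,  0.72554881]), 'wrist_torque': array([-0.05877568, -0.01898516, -0.00982028]), 'finger_force': 0.0, 'opening': 0.9975420686825072} 0.0187
```

View pics/a.png

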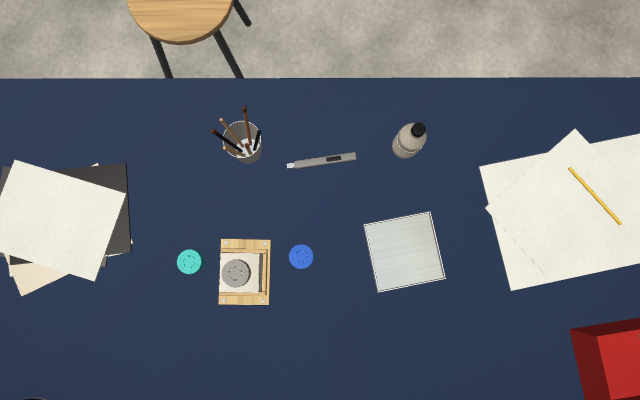

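View pics/b.png

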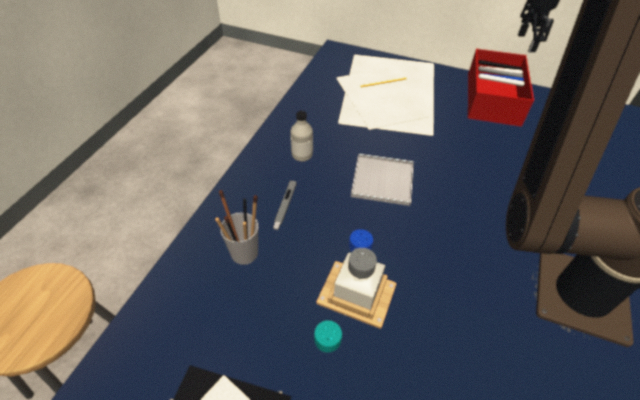

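The look-alikes are the teal loose cap at top (189,261) and the blue loose cap at (301,257). The cap I want is the grey one on the jar, at top (236,272) and side (363,262). The tray is at top (404,252). Next I move over the jar for the close check.

```bash
python3 -m handwheel '[[[0.085,0.033,-0.0164,-0.015,0],[0.085,0.033,-0.0164,0,0],[0.085,0.033,-0.0164,0,0],[0.085,0.033,-0.0164,0,0],[0.085,0.033,-0.0164,0,0],[0.085,0.033,-0.0164,0,0],[0.085,0.033,-0.0164,0,0],[0.085,0.033,-0.0164,0,0],[0.085,0.033,-0.0164,0,0]]]' 80
python3 -m handwheel '[[[0.085,0.0147,-0.0347,0,0],[0.085,0.0147,-0.0347,0,0],[0.085,0.0147,-0.0347,0,0],[0.085,0.0147,-0.0347,0,0],[0.085,0.0147,-0.0347,0,0],[0.085,0.0147,-0.0347,0,0],[0.085,0.0147,-0.0347,0,0],[0.085,0.0147,-0.0347,0,0],[0.085,0.0147,-0.0347,0,0],[0.085,0.0147,-0.0347,0,0],[0.085,0.0147,-0.0347,0,0],[0.085,0.0147,-0.0347,0,0]]]'
python3 -m handwheel '[[[0.085,0.0147,-0.0347,0,0],[0.085,0.0147,-0.0347,0,0],[0.085,0.0117,-0.0297,0,0],[0.085,0,0,0,0],[0.085,0,0,0,0]]]'
cat > look.py <<'E'
import sys
from h import *
s=get_state(); im=viewer.read_camera('wrist'); cv2.imwrite('pics/%s.png'%sys.argv[1],im)
Rm=R.from_quat(s['tcp_rot']).as_matrix(); 
print(s['time'],s['eef_pos'].round(4),s['contact_force'].round(2),s['qpos'].round(2))
for a in sys.argv[2:]:
    n,z=a.split(':'); z=float(z)
    for q in viewer.pinpoint('wrist',n)[:3]:
        uv=np.array(q['xy'])*[640,400]; w=ray('wrist',uv,z,s)
        print('pt',n,round(q['confidence'],2),uv.round(),w.round(4),'tool',(Rm.T@(w-s['eef_pos'])).round(4))
    for q in viewer.outline_of('wrist',n)[:2]:
        print('ext',n,round(q['confidence'],2),(np.array(q['extent'])*[640,400,640,400]).round())
E
python3 look.py c cap_top:.146
```

```text
time: 1.55
eef_pos: [0.4758, -0.374, 0.2129]
tcp_rot: [0.981, 0.193, 0.0, 0.0]
contact_force: [-0.1, -0.3, -0.1]
opening: 0.995
finger_force: 0.0
time: 2.55
eef_pos: [0.4799, 0.0786, 0.2131]
tcp_rot: [0.981, 0.193, 0.001, 0.0]
contact_force: [1.1, -0.3, -0.6]
opening: 0.997
finger_force: 0.0
time: 2.97
eef_pos: [0.4803, 0.1854, 0.2127]
tcp_rot: [0.981, 0.195, 0.0, 0.0]
contact_force: [-1.2, -0.4, -0.5]
opening: 0.994
finger_force: 0.0
2.9667 [0.4803 0.1854 0.2127] [-1.2  -0.37 -0.46] [ 0.17 -0.08  1.95 -0.    1.28  1.35]
pt cap_top 0.84 [318. 192.] [0.4799 0.1902 0.146 ] tool [ 0.0015 -0.0046  0.0667]
pt cap_top 0.83 [435. 177.] [0.5267 0.1107 0.146 ] tool [0.0143 0.0868 0.0667]
pt cap_top 0.78 [218.  97.] [0.5198 0.2834 0.146 ] tool [ 0.074  -0.0755  0.0667]
ext cap_top 0.96 [404. 148.  55.  52.]
ext cap_top 0.7 [195.  69.  55.  55.]
```

View pics/c.png

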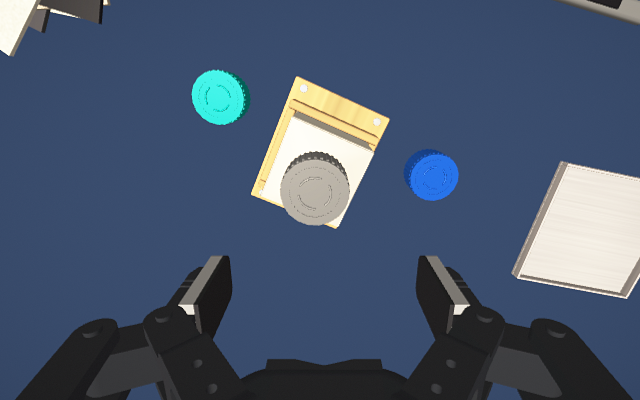

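The crop confirms the grey ribbed cap on the jar at (316,190). Teal is at (218,97) and blue at (432,176), both loose on the table.

```bash
python3 -m handwheel '[[[0.085,0.0015,-0.005,0.02,0],[0.085,0,0,0.025,0],[0.085,0,0,0,0],[0.085,0,0,0,0]]]'
python3 look.py d cap_top:.146
```

```text
time: 3.45
eef_pos: [0.4792, 0.1878, 0.1663]
tcp_rot: [0.981, 0.192, -0.002, 0.0]
contact_force: [-1.5, 0.7, 0.2]
opening: 0.997
finger_force: 0.0
3.45 [0.4792 0.1878 0.1663] [-1.48  0.66  0.21] [ 0.18 -0.04  1.99 -0.    1.19  1.36]
pt cap_top 0.77 [206.  99.] [0.5219 0.2788 0.146 ] tool [ 0.0739 -0.0681  0.0201]
pt cap_top 0.7 [452. 186.] [0.5291 0.1199 0.146 ] tool [0.0207 0.0817 0.0202]
pt cap_top 0.68 [317. 214.] [0.4788 0.1923 0.146 ] tool [ 0.0014 -0.0043  0.0203]
ext cap_top 0.76 [418. 155.  61.  58.]
ext cap_top 0.73 [276. 164.  81.  88.]
```

View pics/d.png

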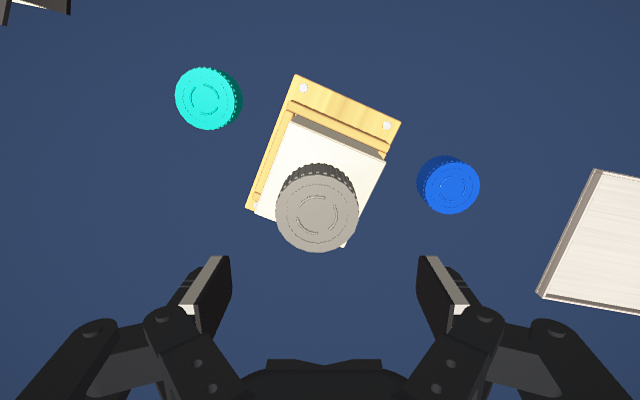

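The cap top is centred at (317,214) and the fingers at column 324, so it still needs about -4.5 mm in tool y. I correct that and go down.

```bash
python3 -m handwheel '[[[0.085,0.0015,-0.0045,0.0,0],[0.085,0,0,0.0,0],[0.085,0,0,0.015,0],[0.085,0,0,0.015,0],[0.085,0,0,0,0],[0.085,0,0,0,0]]]'
python3 look.py e cap_top:.146
```

```text
time: 4.1
eef_pos: [0.4794, 0.1941, 0.1374]
tcp_rot: [0.981, 0.193, -0.001, -0.0]
contact_force: [0.9, 0.6, 1.6]
opening: 0.995
finger_force: 0.0
4.1 [0.4794 0.1941 0.1374] [0.9  0.56 1.59] [ 0.19 -0.    2.01  0.    1.13  1.37]
pt cap_top 0.94 [471. 199.] [0.5306 0.1274 0.146 ] tool [ 0.0221  0.0811 -0.0086]
pt cap_top 0.94 [203. 103.] [0.5241 0.2773 0.146 ] tool [ 0.0729 -0.0601 -0.0087]
pt cap_top 0.61 [325. 239.] [0.4775 0.1924 0.146 ] tool [-0.0024  0.0008 -0.0086]
ext cap_top 0.71 [275. 178.  99. 102.]
ext cap_top 0.61 [167.  68.  77.  68.]
```

```bash
python3 -m handwheel '[[[0.085,-0.001,0,0.0125,0],[0.085,0,0,0.0125,0],[0.085,0,0,0,0]]]' 30
python3 -m handwheel '[[[0.045,0,0,0,0],[0.045,0,0,0,0],[0.045,0,0,0,0],[0.045,0,0,0,0],[0.045,0,0,0,0],[0.045,0,0,0,0]]]' 30
```

```text
time: 4.5
eef_pos: [0.4766, 0.1931, 0.1093]
tcp_rot: [0.981, 0.193, -0.003, -0.0]
contact_force: [-1.2, -0.0, -0.7]
opening: 0.995
finger_force: 0.0
time: 5.0
eef_pos: [0.4791, 0.1936, 0.113]
tcp_rot: [0.981, 0.193, 0.0, 0.0]
contact_force: [-0.4, 0.7, 0.1]
opening: 0.532
finger_force: 0.0
```

```bash
python3 - <<'E'
from h import *
s=get_state();print(s['opening'],s['finger_force'],s['contact_force'],s['eef_pos'])
a=viewer.read_camera('wrist');b=viewer.read_camera('side')
b=cv2.resize(b[170:330,280:440],(400,400));cv2.imwrite('pics/f.png',np.hstack([cv2.resize(a,(400,250)).copy() if 0 else cv2.copyMakeBorder(cv2.resize(a,(400,250)),0,150,0,0,0),b]))
E
```

```text
0.5322256195430278 0.0 [-0.44786699  0.66726611  0.11577121] [0.47913915 0.19362608 0.11298401]
```

View pics/f.png

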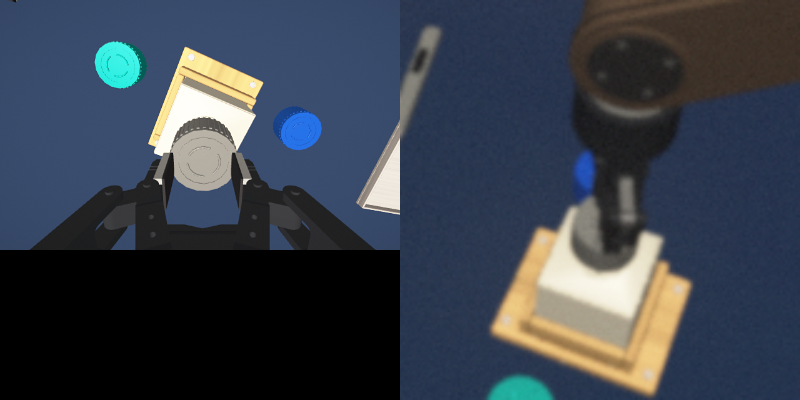

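The pads are at the cap's sides, with gaps of a few pixels at (165,168) and (240,168). I keep closing.

```bash
python3 -m handwheel '[[[0.03,0,0,0,0],[0.03,0,0,0,0],[0.03,0,0,0,0]]]' 30
```

```text
time: 5.35
eef_pos: [0.4789, 0.1936, 0.1126]
tcp_rot: [0.981, 0.193, 0.0, -0.0]
contact_force: [0.6, -0.8, 0.3]
opening: 0.353
finger_force: 0.0
```

```bash
python3 - <<'E'
from h import *
s=get_state();print(s['opening'],s['contact_force'])
a=viewer.read_camera('wrist');p,f,_=cam('wrist');H=np.linalg.inv(np.array(p['hand_eye']))
for t in ([0,0,0],[0,0,-.0187],[0,0,-.033],[.028,0,-.033],[-.028,0,-.033]):
    c=H@np.array(t+[1]);uv=(p['cx']+f*c[0]/-c[2],p['cy']-f*c[1]/-c[2]);print(t,np.round(uv))
    cv2.circle(a,tuple(int(v) for v in uv),3,(0,0,255),-1)
cv2.imwrite('pics/g.png',a)
E
```

```text
0.3529376458326501 [ 0.58124752 -0.83178452  0.32423231]
[0, 0, 0] [323. 229.]
[0, 0, -0.0187] [323. 244.]
[0, 0, -0.033] [323. 257.]
[0.028, 0, -0.033] [323. 204.]
[-0.028, 0, -0.033] [323. 304.]
```

View pics/g.png

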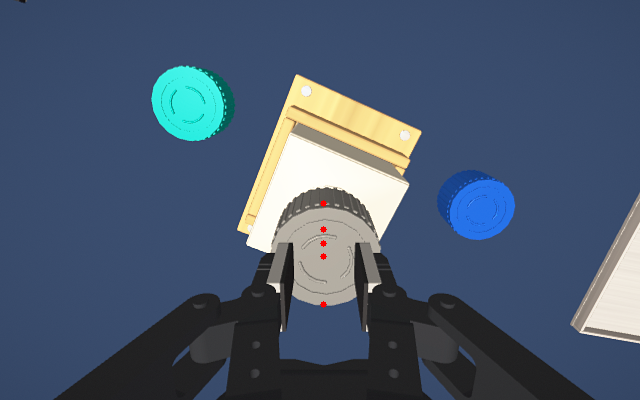

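```bash
python3 - <<'E'
from h import *
p,f,T=cam('side'); b=viewer.read_camera('side')
for t in [(.4788,.1936,z) for z in (.1126,.131,.146,.16)]+[(.4788-.379*.015,.1936+.925*.015,z) for z in (.113,.131,.146,.16)]:
    c=np.linalg.inv(T)@np.array(list(t)+[1]);print(np.round(t,3),np.round([p['cx']+f*c[0]/-c[2],p['cy']-f*c[1]/-c[2]]))
for z in (.14,.146): print(ray('wrist',(325,255),z))
cv2.imwrite('pics/i.png',cv2.resize(b[190:310,300:420],(600,600),interpolation=cv2.INTER_CUBIC))
E
```

```text
[0.479 0.194 0.113] [360. 268.]
[0.479 0.194 0.131] [361. 263.]
[0.479 0.194 0.146] [362. 259.]
[0.479 0.194 0.16 ] [362. 255.]
[0.473 0.207 0.113] [361. 274.]
[0.473 0.207 0.131] [362. 269.]
[0.473 0.207 0.146] [362. 265.]
[0.473 0.207 0.16 ] [363. 261.]
[0.47726944 0.19188918 0.14      ]
[0.480321   0.19316303 0.146     ]
```

View pics/i.png

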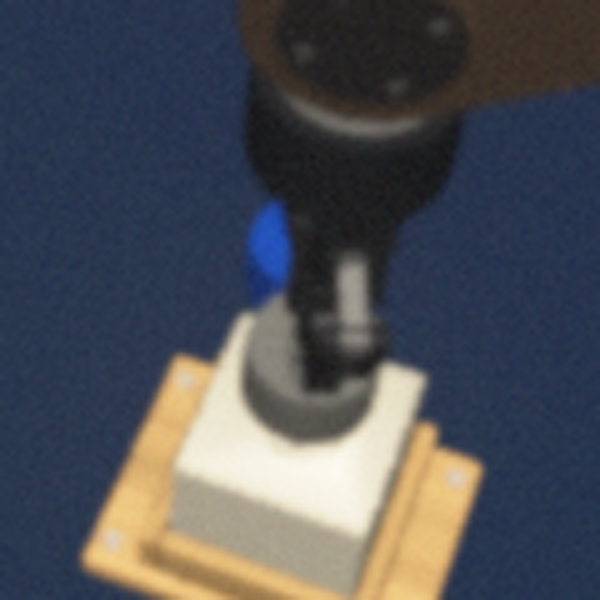

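The side crop shows the finger tip at (325,385), standing above the cap's top face, so the fingers really are higher than documented. I probe down gently to find the cap top.

```bash
for i in 1; do python3 -m handwheel '[[[0.03,0,0,0.002,0],[0.03,0,0,0.002,0],[0.03,0,0,0,0]]]' | grep -E 'eef|contact'; python3 -m handwheel '[[[0.03,0,0,0.002,0],[0.03,0,0,0.001,0],[0.03,0,0,0,0]]]'| grep -E 'eef|contact';  done
```

```text
eef_pos: [0.4794, 0.1937, 0.1104]
contact_force: [-3.4, -0.4, 9.1]
eef_pos: [0.4795, 0.1938, 0.1087]
contact_force: [-6.2, -1.2, 13.6]
```

```bash
python3 -m handwheel '[[[0.03,0,0,-0.015,0],[0.085,0,0,0,0],[0.085,0,0,0,0],[0.085,0,0,0,0],[0.085,0,0,0,0],[0.085,0,0,0,0],[0.085,0,0,0,0],[0.085,0,0,0,0],[0.085,0,0,0,0]]]'
python3 -m handwheel '[[[0.085,0,0,0.01,0],[0.085,0,0,0.01,0],[0.085,0,0,0.01,0],[0.085,0,0,0.008,0],[0.085,0,0,0,0],[0.085,0,0,0,0]]]'
python3 -m handwheel '[[[0.045,0,0,0,0],[0.045,0,0,0,0],[0.045,0,0,0,0],[0.045,0,0,0,0],[0.045,0,0,0,0],[0.045,0,0,0,0]]]' 30
```

```text
time: 6.7
eef_pos: [0.4788, 0.1936, 0.1203]
tcp_rot: [0.981, 0.193, -0.0, -0.0]
contact_force: [-0.0, 0.1, 0.3]
opening: 0.993
finger_force: 0.0
time: 7.2
eef_pos: [0.4781, 0.1934, 0.0814]
tcp_rot: [0.981, 0.193, -0.001, -0.0]
contact_force: [0.4, 1.1, 0.3]
opening: 0.995
finger_force: 0.0
time: 7.7
eef_pos: [0.4796, 0.1935, 0.0835]
tcp_rot: [0.981, 0.193, 0.001, 0.0]
contact_force: [-0.8, -2.2, 4.1]
opening: 0.647
finger_force: 31.9
```

Gripped at 55 mm. I tighten the grip and start pressing.

```bash
python3 -m handwheel '[[[0.04,0,0,0,0],[0.04,0,0,0.001,0],[0.04,0,0,0,0],[0.04,0,0,0,0]]]' 90
python3 -m handwheel '[[[0.04,0,0,0.001,0],[0.04,0,0,0.0,0],[0.04,0,0,0,0]]]'
```

```text
time: 8.03
eef_pos: [0.4796, 0.1935, 0.0832]
tcp_rot: [0.981, 0.193, 0.001, 0.0]
contact_force: [-2.5, -2.4, 7.0]
opening: 0.622
finger_force: 93.0
time: 8.28
eef_pos: [0.4797, 0.1935, 0.0826]
tcp_rot: [0.981, 0.193, 0.001, 0.0]
contact_force: [-3.0, -2.6, 9.0]
opening: 0.629
finger_force: 93.1
```

```bash
python3 -m handwheel '[[[0.04,0,0,0.001,0],[0.04,0,0,0.001,0],[0.04,0,0,0.001,0],[0.04,0,0,0,0],[0.04,0,0,0,0]]]' | grep -E 'eef|cont'
python3 -m handwheel '[[[0.04,0,0,0.001,0],[0.04,0,0,0,0],[0.04,0,0,0,0]]]'
```

```text
eef_pos: [0.4798, 0.1936, 0.0806]
contact_force: [-5.4, -3.5, 13.2]
time: 8.95
eef_pos: [0.4798, 0.1936, 0.08]
tcp_rot: [0.981, 0.193, 0.0, 0.0]
contact_force: [-5.7, -2.4, 15.7]
opening: 0.63
finger_force: 93.5
```

```bash
python3 -m handwheel '[[[0.04,-0.001,0,0.001,0],[0.04,0,0,0.001,0],[0.04,0,0,0,0],[0.04,0,0,0,0]]]'| grep -E 'eef|cont'
python3 -m handwheel '[[[0.04,0,0,0.0005,0],[0.04,0,0,0,0],[0.04,0,0,0,0]]]'
```

```text
eef_pos: [0.4798, 0.1936, 0.079]
contact_force: [-5.8, -2.2, 18.9]
time: 9.53
eef_pos: [0.4799, 0.1936, 0.0787]
tcp_rot: [0.981, 0.193, 0.002, 0.0]
contact_force: [-7.2, -2.2, 19.7]
opening: 0.63
finger_force: 94.0
```

```bash
python3 -m handwheel '[[[0.04,-0.001,0,0.0005,0],[0.04,0,0,0,0],[0.04,0,0,0,0]]]'| grep -E 'eef|cont'
python3 -m handwheel '[[[0.04,0,0,0.0003,0],[0.04,0,0,0,0],[0.04,0,0,0,0]]]'; python3 -c "
from h import *;print(get_state()['wrist_torque'])"
```

```text
eef_pos: [0.4799, 0.1936, 0.0787]
contact_force: [-4.6, -0.9, 19.0]
time: 10.03
eef_pos: [0.4799, 0.1936, 0.0787]
tcp_rot: [0.981, 0.193, 0.003, -0.0]
contact_force: [-5.9, -1.8, 19.4]
opening: 0.631
finger_force: 94.1
[-0.28132134  0.90951045 -0.01829734]
```

```bash
python3 -m handwheel '[[[0.04,0,0,0.0008,0],[0.04,0,0,0,0],[0.04,0,0,0,0]]]'| grep -E 'eef|cont'
python3 -m handwheel '[[[0.04,0,0,0.0003,0],[0.04,0,0,0,0],[0.04,0,0,0,0]]]'
```

```text
eef_pos: [0.48, 0.1936, 0.0786]
contact_force: [-6.6, -2.2, 23.8]
time: 10.53
eef_pos: [0.48, 0.1936, 0.0786]
tcp_rot: [0.981, 0.193, 0.003, 0.0]
contact_force: [-8.9, -2.3, 25.7]
opening: 0.633
finger_force: 94.6
```

```bash
python3 -m handwheel '[[[0.04,0,0,-0.0008,0],[0.04,0,0,0,0],[0.04,0,0,0,-2],[0.04,0,0,0,-2],[0.04,0,0,0,0]]]'| grep -vE 'open'
 python3 -c "
from h import *;s=get_state();print(s['wrist_torque'],s['qpos'])"
```

```text
time: 10.95
eef_pos: [0.4804, 0.1938, 0.0787]
tcp_rot: [0.974, 0.228, 0.003, -0.0]
contact_force: [-5.7, -0.6, 21.1]
finger_force: 94.3
[-0.21992088  0.84719689  0.02558446] [1.87130547e-01 7.06973873e-02 2.05792774e+00 6.86514789e-04
 1.00616105e+00 1.29802504e+00]
```

```bash
python3 -m handwheel '[[[0.04,0,0,0.0002,-2],[0.04,0,0,0,-2],[0.04,0,0,0,-2],[0.04,0,0,0,-2],[0.04,0,0,0,0]]]'| grep -vE 'open'
 python3 -c "
from h import *;s=get_state();print(s['wrist_torque'])"
```

```text
time: 11.37
eef_pos: [0.4809, 0.1941, 0.0787]
tcp_rot: [0.956, 0.295, 0.004, -0.0]
contact_force: [-3.8, -0.9, 20.8]
finger_force: 94.2
[-0.04571077  0.70151886 -0.06017099]
```

```bash
python3 -m handwheel '[[[0.04,0,0,0.0002,-4],[0.04,0,0,0,-4],[0.04,0,0,0,-4],[0.04,0,0,0,-4],[0.04,0,0,0,0]]]'| grep -vE 'open'
 python3 -c "
from h import *;s=get_state();print(s['wrist_torque'])"
```

```text
time: 11.78
eef_pos: [0.4812, 0.1942, 0.0787]
tcp_rot: [0.905, 0.426, 0.005, 0.001]
contact_force: [-3.9, -0.7, 20.9]
finger_force: 94.2
[0.03573353 0.6561022  0.11709344]
```

```bash
python3 -m handwheel '[[[0.04,0,0,0.0002,-4],[0.04,0,0,0,-4],[0.04,0,0,0,-4],[0.04,0,0,0,-4],[0.04,0,0,0,0]]]'| grep -vE 'open'
python3 -m handwheel '[[[0.04,0,0,0,-4],[0.04,0,0,0,-4],[0.04,0,0,0,-4],[0.04,0,0,0,-4],[0.04,0,0,0,0],[0.04,0,0,0,0]]]'| grep -vE 'open'
 python3 -c "
from h import *;s=get_state();print(s['wrist_torque'],np.degrees(R.from_quat(s['tcp_rot']).as_euler('zyx')))"
```

```text
time: 12.2
eef_pos: [0.4809, 0.1943, 0.0786]
tcp_rot: [0.837, 0.548, 0.004, 0.001]
contact_force: [-4.2, 0.3, 22.1]
finger_force: 94.4
time: 12.7
eef_pos: [0.4806, 0.1943, 0.0787]
tcp_rot: [0.753, 0.658, 0.004, 0.001]
contact_force: [-4.7, -0.8, 23.3]
finger_force: 94.5
[-0.02112426  1.00532242  0.06571966] [ -82.27642962    0.39911725 -179.84153181]
```

```bash
python3 -m handwheel '[[[0.04,0,0,-0.002,0],[0.04,0,0,-0.002,0],[0.04,0,0,-0.002,0],[0.04,0,0,-0.002,0],[0.04,0,0,-0.002,0],[0.04,0,0,-0.002,0],[0.04,0,0,0,0]]]'
python3 -m handwheel '[[[0.04,0,0,-0.004,0],[0.04,0,0,-0.004,0],[0.04,0,0,-0.004,0],[0.04,0,0,-0.004,0],[0.04,0,0,-0.004,0],[0.04,0,0,-0.004,0],[0.04,0,0,-0.004,0],[0.04,0,0,-0.004,0],[0.04,0,0,0,0]]]'
```

```text
time: 13.28
eef_pos: [0.4783, 0.1934, 0.0855]
tcp_rot: [0.753, 0.658, 0.002, 0.001]
contact_force: [2.4, 1.4, 3.8]
opening: 0.63
finger_force: 94.2
time: 14.03
eef_pos: [0.4775, 0.1929, 0.1175]
tcp_rot: [0.753, 0.658, 0.001, 0.0]
contact_force: [0.1, -0.3, -0.1]
opening: 0.626
finger_force: 95.3
```

```bash
python3 -m handwheel '[[[0.04,0,0,-0.015,0],[0.04,0,0,-0.015,0],[0.04,-0.0327,0.0086,0,0],[0.04,-0.0327,0.0086,0,0],[0.04,-0.0327,0.0086,0,0],[0.04,-0.0327,0.0086,0,0],[0.04,-0.0327,0.0086,0,0],[0.04,-0.0327,0.0086,0,0],[0.04,-0.0327,0.0086,0,0],[0.04,-0.0327,0.0086,0,0],[0.04,-0.0327,0.0086,0,0],[0.04,-0.0327,0.0086,0,0]]]'
python3 -m handwheel '[[[0.04,-0.0327,0.0086,0,0],[0.04,0,0,0,0],[0.04,0,0,0,0],[0.04,0,0,0,0]]]'
python3 look.py j tray_in:0.003
```

```text
time: 15.03
eef_pos: [0.5181, -0.1444, 0.1464]
tcp_rot: [0.753, 0.658, -0.0, -0.0]
contact_force: [-0.0, 0.2, -0.6]
opening: 0.63
finger_force: 95.3
time: 15.37
eef_pos: [0.522, -0.1759, 0.146]
tcp_rot: [0.753, 0.658, -0.0, -0.001]
contact_force: [1.0, 0.1, -0.3]
opening: 0.628
finger_force: 95.3
15.3667 [ 0.522  -0.1759  0.146 ] [ 0.95  0.08 -0.26] [-0.51  0.06  1.93  0.    1.15 -0.37]
pt tray_in 0.68 [326. 169.] [ 0.5247 -0.1745  0.003 ] tool [0.0016 0.0027 0.143 ]
ext tray_in 0.71 [218.  62. 204. 183.]
```

View pics/j.png

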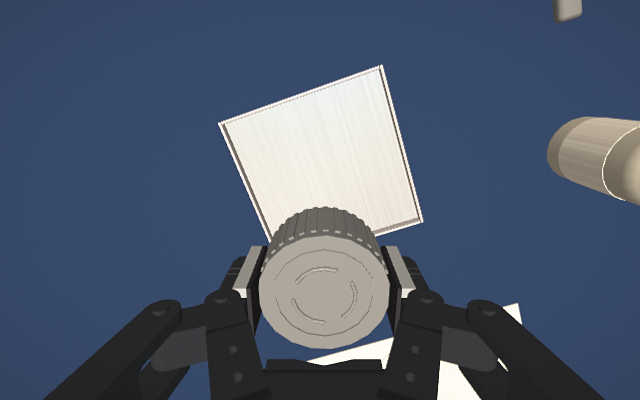

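The cap is held upright with its top at (324,292). The tray floor point is directly below, within 3 mm. I lower it.

```bash
python3 -m handwheel '[[[0.04,0.001,0.002,0.03,0],[0.04,0,0,0.03,0],[0.04,0,0,0.03,0],[0.04,0,0,0.03,0],[0.04,0,0,0.02,0],[0.04,0,0,0.008,0],[0.04,0,0,0,0],[0.04,0,0,0,0]]]'
python3 -m handwheel '[[[0.04,0,0,0.002,0],[0.04,0,0,0.002,0],[0.04,0,0,0.002,0],[0.04,0,0,0.001,0],[0.04,0,0,0,0],[0.04,0,0,0,0]]]'
```

```text
time: 16.18
eef_pos: [0.5251, -0.1752, -0.0009]
tcp_rot: [0.753, 0.658, 0.0, 0.0]
contact_force: [-0.3, -0.5, -0.5]
opening: 0.635
finger_force: 95.3
time: 16.68
eef_pos: [0.5246, -0.1757, -0.0084]
tcp_rot: [0.753, 0.658, 0.0, 0.0]
contact_force: [0.0, 0.5, -0.3]
opening: 0.626
finger_force: 95.3
```

```bash
python3 -m handwheel '[[[0.04,0,0,0.003,0],[0.04,0,0,0.003,0],[0.04,0,0,0.003,0],[0.04,0,0,0.003,0],[0.04,0,0,0.002,0],[0.04,0,0,0,0],[0.04,0,0,0,0]]]' | grep -E "eef|cont"
python3 -m handwheel '[[[0.04,0,0,0.001,0],[0.04,0,0,0.001,0],[0.04,0,0,0,0],[0.04,0,0,0,0]]]' | grep -E "eef|cont"
```

```text
eef_pos: [0.5244, -0.1755, -0.0229]
contact_force: [0.1, -0.2, -0.2]
eef_pos: [0.5246, -0.1756, -0.0246]
contact_force: [-0.6, -0.2, -0.7]
```

```bash
python3 -m handwheel '[[[0.04,0,0,0.001,0],[0.04,0,0,0.001,0],[0.04,0,0,0,0],[0.04,0,0,0,0]]]' | grep -E "eef|cont"
python3 -m handwheel '[[[0.04,0,0,0.001,0],[0.04,0,0,0,0],[0.04,0,0,0,0]]]' | grep -E "eef|cont"
```

```text
eef_pos: [0.5245, -0.1756, -0.0267]
contact_force: [-0.1, 0.7, -0.5]
eef_pos: [0.5247, -0.1757, -0.027]
contact_force: [-3.0, 0.4, 5.2]
```

Touchdown. I ease the grip, then release.

```bash
python3 -m handwheel '[[[0.05,0,0,-0.0004,0],[0.05,0,0,0,0],[0.05,0,0,0,0]]]' 20
python3 -m handwheel '[[[0.058,0,0,0,0],[0.06,0,0,0,0],[0.064,0,0,0,0],[0.068,0,0,0,0],[0.072,0,0,0,0],[0.075,0,0,0,0],[0.075,0,0,0,0]]]'
python3 -m handwheel '[[[0.075,0,0,-0.008,0],[0.075,0,0,-0.015,0],[0.075,0,0,-0.03,0],[0.075,0,0,-0.04,0],[0.075,0,0,-0.04,0],[0.075,0,0,-0.03,0],[0.075,0,0,0,0],[0.075,0,0,0,0]]]'
python3 - <<'E'
from h import *
a=viewer.read_camera('wrist');b=viewer.read_camera('top')
w=cv2.resize(a,(512,320)); t=cv2.resize(b[100:320,160:460],(436,320))
cv2.imwrite('pics/k.png',cv2.resize(np.hstack([w,t]),(800,270)))
E
```

```text
time: 18.43
eef_pos: [0.5247, -0.1757, -0.027]
tcp_rot: [0.753, 0.658, 0.0, 0.0]
contact_force: [-0.7, -0.2, 2.8]
opening: 0.626
finger_force: 95.5
time: 19.02
eef_pos: [0.5245, -0.1756, -0.0273]
tcp_rot: [0.753, 0.658, -0.0, -0.0]
contact_force: [0.3, -0.6, 0.5]
opening: 0.88
finger_force: 0.0
time: 19.68
eef_pos: [0.5263, -0.1765, 0.1394]
tcp_rot: [0.753, 0.658, 0.001, 0.003]
contact_force: [0.8, 0.0, -0.3]
opening: 0.879
finger_force: 0.0
```

View pics/k.png

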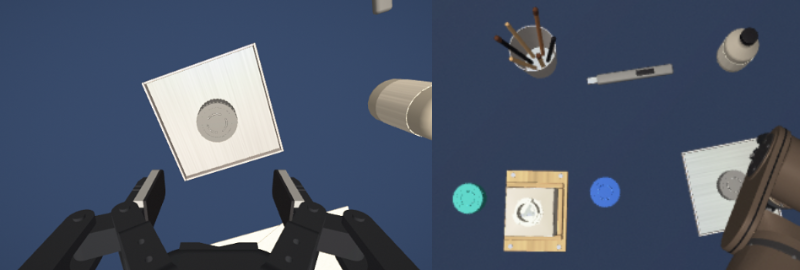

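The cap sits top up in the middle of the tray at (217,122). The jar is open at (528,210) and the bystanders haven't moved.

```bash
python3 -c "
from plant import sign_off; print(sign_off())"
```

```text
the job is handed in; nothing more can be done
None
```

The jar is open: I pressed the cap (measured press peaked at 25.7 N before turning, 21–23 N during it), turned it 60° anticlockwise, lifted it off and set it top up in the tray, with nothing else moved, and handed the job in at about 20 s.

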